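# Put the hand tools back in their shadow inlays

### The job

Four hand tools are lying about among the parts of a repair: screwdriver, ratchet, wrench and pliers. Put each one back in its own cut-out in the black-and-yellow inlays, the right way round and lying flat on the bottom, and do not shift the blue capacitor or the brass gear.

Things in the scene. Friction and masses are not known exactly. Their poses are not given: they have to be found in the camera images.
- screwdriver: screwdriver with a red hexagonal handle, 150 mm long, lying loose on the bench. Origin on its axis, in the handle 23 mm behind its front end, 14 mm above its support; x points to the blade: handle from x = -72 to 23 mm, 28 mm across flats, steel shank 8 mm thick on to x = 78 mm. Grip the handle at the origin, across y (28 mm, at most 32). About 0.09 kg
- ratchet: ratchet wrench with a blue grip and a round steel head, 149 mm long, lying loose with its drive square up. Origin on its underside; x points to the head: grip from x = -87 to 12 mm, 24 mm wide, 20 mm high; neck 14 mm wide; head 34 mm across and 22 mm high, centred at x = 45 mm. Grip it at the origin, across y (24 mm wide). About 0.22 kg
- wrench: flat steel combination wrench, 150 mm long, 8 mm thick, lying loose. Origin on its underside; x points to the open-jawed end: shank 14 mm wide from x = -64 to 28 mm, open jaw 32 mm wide to x = 62 mm, ring end 24 mm across, centred at x = -76 mm. Grip the shank at the origin, across y (14 mm wide). About 0.11 kg
- pliers: pliers with orange handles and a dark steel head, closed, rigid, 150 mm long, 12 to 14 mm thick, lying loose. Origin on its underside, at the joint; x points to the nose: joint disc 26 mm across at the origin, jaws 22 mm wide tapering to 10 mm at x = 68 mm, handles 50 mm wide over both, ending at x = -82 mm. Grip the joint at the origin, across y (26 mm wide). About 0.14 kg
- inlay_screwdriver: fixed block 190 (x) x 116 (y) x 28 mm, black, with the outline of the screwdriver cut 18 mm deep, 8 mm clear all round, floor 10 mm above the bench with its yellow silhouette; finger scoop 50 x 100 mm, as deep, centred on the origin. Origin on the bench, under where the tool's origin belongs; x to the blade end. Cut 44 wide at x = -80 to 31, 26 wide to 86 mm
- inlay_ratchet: fixed block 190 (x) x 116 (y) x 28 mm, black, with the outline of the ratchet cut 18 mm deep, 8 mm clear all round, floor 10 mm above the bench with its yellow silhouette; finger scoop 50 x 100 mm, as deep, centred on the origin. Origin on the bench, under where the tool's origin belongs; x to the round head end. Cut 40 wide at x = -95 to 18, 50 wide to 70 mm
- inlay_wrench: fixed block 190 (x) x 116 (y) x 28 mm, black, with the outline of the wrench cut 18 mm deep, 8 mm clear all round, floor 10 mm above the bench with its yellow silhouette; finger scoop 50 x 100 mm, as deep, centred on the origin. Origin on the bench, under where the tool's origin belongs; x to the open jaw end. Cut 40 wide at x = -96 to -54, 30 to 24, 48 to 70 mm
- inlay_pliers: fixed block 190 (x) x 116 (y) x 28 mm, black, with the outline of the pliers cut 18 mm deep, 8 mm clear all round, floor 10 mm above the bench with its yellow silhouette; finger scoop 50 x 100 mm, as deep, centred on the origin. Origin on the bench, under where the tool's origin belongs; x to the nose end. Cut 66 wide at x = -90 to -12, 42 to 42, 32 to 76 mm
- capacitor: blue can capacitor standing loose on end among the tools, 35 mm across, 50 mm tall, origin under its centre: a part of the job, to be left alone
- gear: brass gear wheel lying loose among the tools, 52 mm across, 18 mm high, origin under its centre: a part of the job, to be left alone
Things that resemble listed ones, but are neither listed nor needed, are in the scene too. Several things look just like the screwdriver: the one meant starts nearest to the robot's base. Of the things that look like the ratchet, take the one that is nearest to the robot's base at the start.

How it is judged:
At the end, for the whole second after the job is handed in: Each tool lies in its own inlay, right way round: origin within 14 mm (horizontally) of the inlay's origin and less than 5 mm above its seated height, length within 0.08 rad of level and 0.25 rad of the inlay's x axis; all let go and at rest (horizontal distance between screwdriver and inlay_screwdriver below 0.014 m and z of screwdriver in the frame of inlay_screwdriver between 0.02 and 0.029 m and angle between screwdriver's own x axis and vertical between 1.49 and 1.65 rad and angle between the x axis of screwdriver and the x axis of inlay_screwdriver, either way round below 0.25 rad and linear speed of each of screwdriver, ratchet, wrench, pliers below 0.02 m/s and horizontal distance between ratchet and inlay_ratchet below 0.014 m and z of ratchet in the frame of inlay_ratchet between 0.006 and 0.015 m and angle between ratchet's own x axis and vertical between 1.49 and 1.65 rad and angle between the x axis of ratchet and the x axis of inlay_ratchet, either way round below 0.25 rad and horizontal distance between wrench and inlay_wrench below 0.014 m and z of wrench in the frame of inlay_wrench between 0.006 and 0.015 m and angle between wrench's own x axis and vertical between 1.49 and 1.65 rad and angle between the x axis of wrench and the x axis of inlay_wrench, either way round below 0.25 rad and horizontal distance between pliers and inlay_pliers below 0.014 m and z of pliers in the frame of inlay_pliers between 0.006 and 0.015 m and angle between pliers's own x axis and vertical between 1.49 and 1.65 rad and angle between the x axis of pliers and the x axis of inlay_pliers, either way round below 0.25 rad); the robot touches nothing.
It fails at once if the blue capacitor is shifted more than 25 mm or tipped over (distance of capacitor from where it was at the start of the episode above 0.025 m or angle between capacitor's own z axis and vertical above 0.5 rad).
It fails at once if the brass gear is shifted more than 25 mm (distance of gear from where it was at the start of the episode above 0.025 m).
It also fails if it takes over 102 s, if anything falls off the work surface, if the arm or the gripper's body presses on something with over 40 N, if the wrist force passes 120 N, or if a joint passes its speed limit or range.

### The arm

A 6-joint arm with a two-finger parallel gripper is mounted at the origin on the work surface. World frame = base frame: x ahead of the robot, y to its left, z up, the work surface at z = 0. Lengths are in m, angles in rad, forces in N, time in s.
With the tool pointing down it reaches from about 0.35 to 0.975 m from the base axis. Payload 4.9 kg.
Tool frame: the origin (TCP) lies on the centre line of the jaws, within the pads' length; the fingertips stand manip.tip_reach ahead of it and the grasp point (between the pads) is the TCP (manip.tip_reach is the distance from the TCP to the fingertips, in m); z points along the fingers, y is the line along which they close (so a half turn about z gives the same grasp; the last joint's range is limited). The gripper opens to 85 mm and grips with 20 to 120 N. Pads are 22 mm wide; open, the fingers measure 114 mm over their backs; the gripper's body (76 mm by 85 mm) begins 54 mm behind the grasp point. The pads swing forward as they close: fully open they stand 13 mm farther back than shut.
Start: joints at [1.106, 0.053, 1.613, -0, 1.476, -0.119], TCP at [0.212, 0.588, 0.25] pointing down, gripper open.
Joint ranges: [-3.01, 3.01], [-1.01, 2.22], [0.06, 2.58], [-1.02, 4.17], [0.09, 2.62], [-3.14, 3.14]. Speed limits (rad/s): [2.57, 2.57, 3.14, 3.14, 3.14, 3.14].

### API

Orientations are given as a unit quaternion [w, x, y, z].
In Python, from plant import manip gives the robot as it stands. The module is installed in compiled form; this text tells all that it offers.
- The arm moves only by the tool move_arm, never from a script. Its argument "rows" is a list of rows, each a list of 7 numbers: the shift along the tool's x, y, z in cm, then the turn, a rotation vector about the tool's x, y, z in degrees, then the opening, from -1 (shut) to 1 (fully open). In form: [[tx, ty, tz, ax, ay, az, jaw], ...]. A call has 1 to 20 rows; each row shifts and turns the commanded pose from where the row before left it, along the tool's axes as they then stand; what a row does not reach is not made up. A row lasts 1/12 s, in which the tool goes at most 41.7 mm and 7.16 degrees, less where a joint would pass 70% of its speed; a pose out of reach is approached as far as the arm can. A call is refused whole if a number of a shift passes 4.17 or a number of a turn 7.16, either way. A call with a gripper value outside its range is refused whole. The fingers move at their own pace and stop on an object; the grip force is fixed at half the most. Time passes only in rows, so rows that do not move let the fingers close. It gives the time, the measured TCP pose, the force, the opening and the grip force at its end, in the units of the state.
- manip.state(): the state, without advancing time (a new reading comes with each control period).
- manip.grab_frame(name): name is "side" or "top" or "wrist"; returns a dict with "img" (400x640x3 uint8, blue, green, red), "mtx" (3x3 intrinsics, pixels), "R" (3x3) and "t" (3): a world point X has camera coordinates R X + t. Camera axes: x right, y down, z forward; pixel columns grow to the right and rows downward; lengths in m; the calibration is good to about 2 mm. A picture is of the moment at which its call begins. There is no depth.
- manip.job_done(): hands the job in; it is judged then, once.
The state is a dict: "time": time; "joint_pos": joint angles; "joint_vel": joint speeds; "joint_efforts": joint torques, N m; "tool_pos": TCP position; "tool_rot": TCP orientation; "contact_force": force on the tool from outside, world axes, zero at the start; "ft_torque": the same for the moment, N m; "gripper_width": opening from 0.0 (shut) to 1.0 (fully open); "grasp_force": force on a finger pad.
Only numpy, scipy, OpenCV 4.12 (cv2) and the standard library are available. Lean on these libraries where they do the work, as an engineer would, in place of code of your own. Each camera call takes 0.05 s, during which the arm holds its last target. There are 200 camera calls.

## Working session

There is one attempt and no reset: what is moved stays moved. The work goes in short steps, Python scripts to look and compute and a tool call to move; the robot and the scene stay as the last step left them, time stands still between calls to the robot, and variables do not carry over. Pictures are saved under pics/ and viewed, at most 16 in all, crops included, and the job is handed in when it is done.

Besides the shell and the picture viewer there is one more tool, called after "Call:" as name(argument=value, ...), one argument or row to a line, values as JSON. move_arm: Moves the arm, as the interface text tells. Its arguments: {"type":"object","properties":{"rows":{"type":"array","items":{"type":"array","items":{"type":"number"}}}},"required":["rows"]}

```bash
mkdir -p pics
python3 - <<'E'
from plant import manip
import cv2,pickle
s=manip.state();print({k:s[k] for k in('time','tool_pos','tool_rot','gripper_width')},manip.tip_reach)
for n in('top','side'):
    f=manip.grab_frame(n);pickle.dump(f,open(n+'0.pkl','wb'));cv2.imwrite(f'pics/{n}0.png',f['img']);print(n,f['mtx'].tolist(),f['R'].round(3).tolist(),f['t'].round(3).tolist(), (-f['R'].T@f['t']).round(3))
E
```

```text
{'time': 0.0, 'tool_pos': array([0.21158818, 0.58748859, 0.24906029]), 'tool_rot': array([-2.95428516e-04,  1.72036776e-01,  9.85089986e-01, -9.89717927e-04]), 'gripper_width': 1.0000139598204512} 0.019
top [[397.2115099443438, 0.0, 326.1055658423858], [0.0, 397.2115099443438, 201.2439854352726], [0.0, 0.0, 1.0]] [[-0.02, -1.0, 0.017], [-0.986, 0.017, -0.167], [0.166, -0.02, -0.986]] [-0.037, 0.506, 1.122] [ 0.311 -0.024  1.191]
side [[473.5524177077132, 0.0, 324.0750794401554], [0.0, 473.5524177077132, 195.82690605770006], [0.0, 0.0, 1.0]] [[0.978, -0.207, -0.008], [-0.127, -0.57, -0.811], [0.163, 0.795, -0.584]] [-0.477, 0.065, 1.6] [ 0.213 -1.333  0.984]
```

View pics/top0.png

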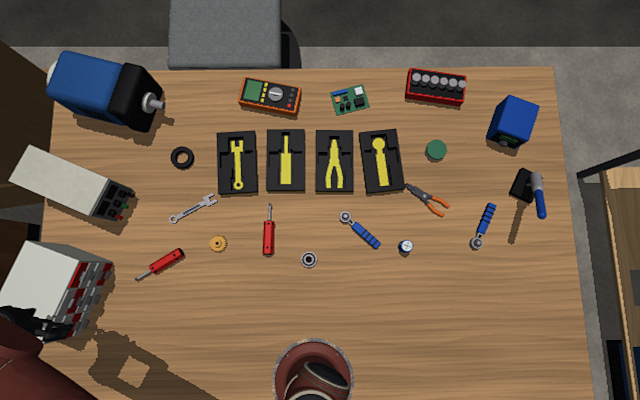

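View pics/side0.png

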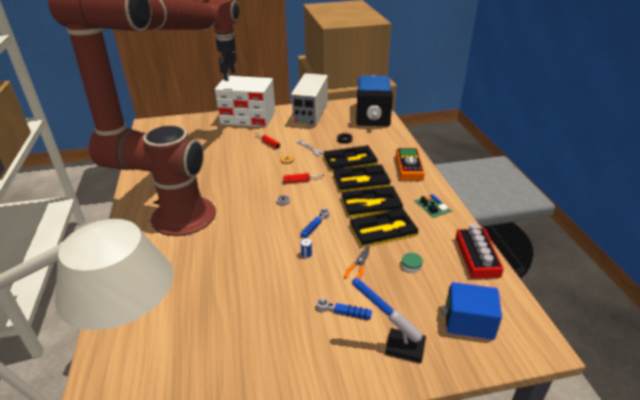

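```bash
cat > h.py <<'E'
import numpy as np,cv2,pickle
def cast(f,uv,z):
    uv=np.atleast_2d(np.asarray(uv,float)); d=np.c_[uv,np.ones(len(uv))]@np.linalg.inv(f['mtx']).T@f['R']
    c=-f['R'].T@f['t']; z=np.broadcast_to(z,len(uv)); return (c+d*((z-c[2])/d[:,2])[:,None])
def proj(f,X):
    p=(np.atleast_2d(X)@f['R'].T+f['t'])@f['mtx'].T; return p[:,:2]/p[:,2:]
def axis(P):
    c=P.mean(0);u=np.linalg.svd(P-c,full_matrices=False)[2][0];a=(P-c)@u;b=(P-c)@np.array([-u[1],u[0]])
    return c,u,a,b
E
python3 - <<'E'
from h import *
f=pickle.load(open('top0.pkl','rb'));im=f['img']
for n,uv in dict(sdA=(160,264),sdB=(268,232),raC=(360,230),raD=(483,226),wr=(193,208),pl=(427,200),cap=(405,247),gear=(218,243)).items():
    X=cast(f,uv,.012)[0];print(n,X.round(3),np.hypot(*X[:2]).round(3))
cv2.imwrite('pics/c1.png',cv2.resize(im[125:290,120:520],None,fx=2,fy=2,interpolation=cv2.INTER_CUBIC))
hsv=cv2.cvtColor(im,cv2.COLOR_BGR2HSV)
for p in [(264,160),(238,268),(236,365),(206,185),(196,420),(206,437),(165,333),(243,218),(215,300)]: print(p,hsv[p])
E
```

```text
sdA [0.333 0.44  0.012] 0.552
sdB [0.421 0.127 0.012] 0.439
raC [ 0.421 -0.147  0.012] 0.446
raD [ 0.427 -0.517  0.012] 0.67
wr [0.497 0.351 0.012] 0.608
pl [ 0.509 -0.353  0.012] 0.619
cap [ 0.368 -0.278  0.012] 0.462
gear [0.391 0.274 0.012] 0.477
(264, 160) [  0 200 185]
(238, 268) [  1 190 201]
(236, 365) [110 176 149]
(206, 185) [ 16 115 153]
(196, 420) [120  19  67]
(206, 437) [ 16 116 161]
(165, 333) [ 28 164 193]
(243, 218) [ 17 137 104]
(215, 300) [ 16 116 170]
```

View pics/c1.png

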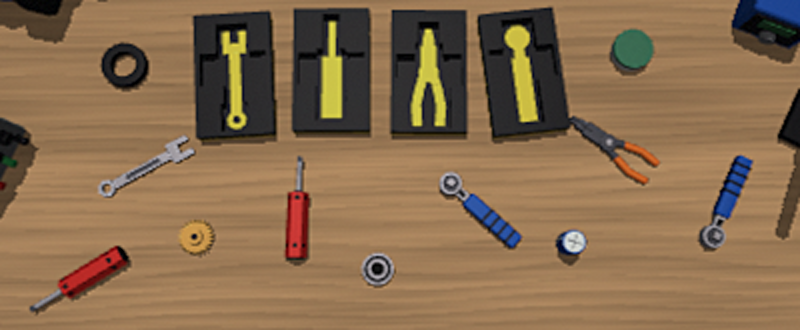

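Candidates: screwdrivers at (160,264) 0.55 m, and at (268,232) 0.44 m → the latter is meant; ratchets at (360,230) 0.45 m, and (483,226) 0.67 m → the former is meant. The crop confirms both: red screwdriver at crop (298,212), blue ratchet at crop (480,210).

```bash
cat > m.py <<'E'
from h import *
f=pickle.load(open('top0.pkl','rb'));im=f['img'];hsv=cv2.cvtColor(im,cv2.COLOR_BGR2HSV)
H,S,V=[hsv[...,i].astype(int) for i in range(3)]
yel=(H>22)&(H<35)&(S>100)&(V>100); red=((H<6)|(H>174))&(S>150); blu=(H>100)&(H<125)&(S>110); gry=(S<75); org=(H<14)&(S>150)
# name: mask, roi, z, xmid of extents, length, +x hint pixel
J=dict(sd=(red|gry,(250,290,200,260),.014,.003,.15,(268,205)),ra=(blu|gry,(336,384,206,252),.015,-.0125,.149,(345,215)),
wr=(gry&(V>85),(165,220,190,226),.006,-.013,.15,(210,200)),pl=(gry|org,(403,455,180,220),.010,-.007,.15,(408,186)),
i_wr=(yel,(218,256,130,195),.010,-.013,.15,(236,142)),i_sd=(yel,(266,306,130,193),.010,.003,.15,(286,136)),
i_pl=(yel,(316,354,130,193),.010,-.007,.15,(334,140)),i_ra=(yel,(362,404,130,193),.010,-.0125,.149,(378,140)))
vis=im.copy()
for n,(m,(a,b,c,d),z,xm,L,hint) in J.items():
    M=np.zeros(m.shape,np.uint8);M[c:d,a:b]=m[c:d,a:b]
    k,lab,st,ce=cv2.connectedComponentsWithStats(M,connectivity=8)
    for i in range(1,k):
        if st[i,4]<12: M[lab==i]=0
    v,u=np.nonzero(M);P=cast(f,np.c_[u,v],z)[:,:2];h=cast(f,hint,z)[0,:2]
    c0,ax,s,t=axis(P)
    if (h-c0)@ax<0: ax=-ax;s=-s;t=-t
    lo,hi=s.min(),s.max();o=c0+ax*((lo+hi)/2-xm)
    print(n,len(u),'L',round(hi-lo,3),'want',L,'W',round(np.ptp(t),3),'o',o.round(4),'yaw',np.degrees(np.arctan2(ax[1],ax[0])).round(1))
E
python3 m.py
```

```text
sd 398 L 0.152 want 0.15 W 0.032 o [0.4286 0.125 ] yaw -2.0
ra 409 L 0.149 want 0.149 W 0.035 o [ 0.432  -0.1347] yaw 46.6
wr 285 L 0.152 want 0.15 W 0.032 o [0.5026 0.3441] yaw -61.6
pl 375 L 0.158 want 0.15 W 0.049 o [ 0.5244 -0.3382] yaw 54.4
i_wr 353 L 0.154 want 0.15 W 0.035 o [0.6423 0.2224] yaw 2.8
i_sd 390 L 0.149 want 0.15 W 0.031 o [0.6402 0.0748] yaw -1.0
i_pl 454 L 0.152 want 0.15 W 0.052 o [ 0.6368 -0.0734] yaw -1.0
i_ra 448 L 0.152 want 0.149 W 0.039 o [ 0.6444 -0.2167] yaw 5.4
```

```bash
cat > plan.py <<'E'
# args: waypoints x,y,z,yaw(of tool y, deg mod 180) -> per leg: turn (deg about tool z) then shift (cm, tool axes)
import sys,numpy as np
from plant import manip
from scipy.spatial.transform import Rotation as Ro
s=manip.state();q=s['tool_rot'];R=Ro.from_quat([*q[1:],q[0]]).as_matrix()
p=s['tool_pos'];psi=np.degrees(np.arctan2(R[1,1],R[0,1]))
print('t',round(s['time'],1),'p',p.round(4),'psi',psi.round(1),'tilt',R[:,2].round(3),'j6',s['joint_pos'][5].round(2),'w',round(s['gripper_width'],2),'F',np.round(s['contact_force'],1))
for a in sys.argv[1:]:
    *t,y=map(float,a.split(','));dy=(y-psi+90)%180-90;psi+=dy;d=np.array(t)-p;p=np.array(t);r=np.radians(psi)
    v=100*np.array([d[:2]@[-np.sin(r),np.cos(r)],d[:2]@[np.cos(r),np.sin(r)],-d[2]])
    print(a,'az',round(-dy,1),'n',int(np.ceil(abs(dy)/7)),'shift',v.round(2),'n3.3',int(np.ceil(np.linalg.norm(v)/3.3)))
E
python3 plan.py .4286,.125,.25,88 .4286,.125,.024,88 .4286,.125,.15,88 .6402,.0748,.15,89 .6402,.0748,.035,89
```

```text
t 0.1 p [0.2116 0.5875 0.2492] psi 70.2 tilt [-0.001 -0.002 -1.   ] j6 -0.12 w 1.0 F [-0.1 -0.3 -0.1]
.4286,.125,.25,88 az -17.8 n 3 shift [-23.3  -45.47  -0.08] n3.3 16
.4286,.125,.024,88 az -0.0 n 0 shift [ 0.   0.  22.6] n3.3 7
.4286,.125,.15,88 az -0.0 n 0 shift [  0.    0.  -12.6] n3.3 4
.6402,.0748,.15,89 az -1.0 n 1 shift [-21.24  -4.65  -0.  ] n3.3 7
.6402,.0748,.035,89 az -0.0 n 0 shift [ 0.   0.  11.5] n3.3 4
```

Call:
move_arm(
  rows=[
    [0,0,0,0,0,-6,0.2],
    [0,0,0,0,0,-6,0.2],
    [0,0,0,0,0,-5.8,0.2],
    [-1.46,-2.84,0,0,0,0,0.2],
    [-1.46,-2.84,0,0,0,0,0.2],
    [-1.46,-2.84,0,0,0,0,0.2],
    [-1.46,-2.84,0,0,0,0,0.2],
    [-1.46,-2.84,0,0,0,0,0.2],
    [-1.46,-2.84,0,0,0,0,0.2],
    [-1.46,-2.84,0,0,0,0,0.2],
    [-1.46,-2.84,0,0,0,0,0.2],
    [-1.46,-2.84,0,0,0,0,0.2],
    [-1.46,-2.84,0,0,0,0,0.2],
    [-1.46,-2.84,0,0,0,0,0.2],
    [-1.46,-2.84,0,0,0,0,0.2],
    [-1.46,-2.84,0,0,0,0,0.2],
    [-1.46,-2.84,0,0,0,0,0.2],
    [-1.46,-2.84,0,0,0,0,0.2],
    [-1.4,-2.84,0,0,0,0,0.2],
    [0,0,0,0,0,0,0.2],
  ],
)

```text
time: 1.77
tool_pos: [0.43, 0.1218, 0.2499]
tool_rot: [0.0, 0.021, 1.0, -0.001]
contact_force: [-0.4, 0.5, -0.4]
gripper_width: 0.607
grasp_force: 0.0
```

```bash
python3 - <<'E'
from plant import manip
from h import *
f=manip.grab_frame('wrist');cv2.imwrite('pics/w1.png',f['img']);pickle.dump(f,open('w1.pkl','wb'))
hsv=cv2.cvtColor(f['img'],cv2.COLOR_BGR2HSV);m=((hsv[...,0]<6)|(hsv[...,0]>174))&(hsv[...,1]>150)
v,u=np.nonzero(m);P=cast(f,np.c_[u,v],.014)[:,:2];c,a,s,t=axis(P);print(len(u),np.ptp(s),np.ptp(t),c,a, c-np.sign(a[0])*a*-.0245)
print('cam',-f['R'].T@f['t'])
E
python3 plan.py .4286,.125,.024,88
```

```text
4985 0.7813220154885501 0.4688792295951304 [0.38033658 0.25783009] [ 0.23220808 -0.97266613] [0.38602568 0.23399977]
cam [0.36003575 0.12451111 0.37373584]
t 1.8 p [0.4292 0.1237 0.2498] psi 87.7 tilt [-0.001 -0.    -1.   ] j6 -1.42 w 0.6 F [-0.3  0.3  0.4]
.4286,.125,.024,88 az -0.3 n 1 shift [ 0.06  0.13 22.58] n3.3 7
```

View pics/w1.png

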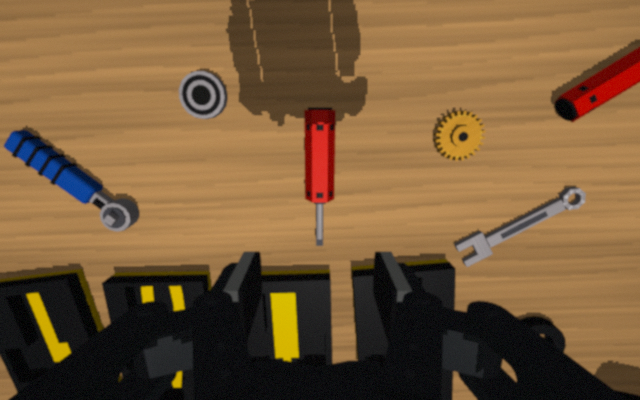

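The wrist view shows the meant screwdriver at (320,155), its blade at (320,243), the ratchet at (75,185), and the wrench at (520,228). I'll re-measure from this closer view.

Run:
```python
from h import *
f=pickle.load(open('w1.pkl','rb'));hsv=cv2.cvtColor(f['img'],cv2.COLOR_BGR2HSV);H,S,V=[hsv[...,i].astype(int) for i in range(3)]
red=((H<6)|(H>174))&(S>150); blu=(H>100)&(H<125)&(S>110); gry=(S<75)&(V>70)
for n,m,(a,b,c,d),z,xm,L,hint in (('sd',red|gry,(295,345,100,250),.014,.003,.15,(320,240)),('ra',blu|gry,(0,145,120,240),.015,-.0125,.149,(120,215)),('wr',gry,(450,592,180,270),.006,-.013,.15,(465,250))):
    M=np.zeros(m.shape,np.uint8);M[c:d,a:b]=m[c:d,a:b];M=cv2.morphologyEx(M,cv2.MORPH_OPEN,np.ones((2,2)))
    k,lab,st,ce=cv2.connectedComponentsWithStats(M)
    for i in range(1,k):
        if st[i,4]<40:M[lab==i]=0
    v,u=np.nonzero(M);P=cast(f,np.c_[u,v],z)[:,:2];h=cast(f,hint,z)[0,:2];c0,ax,s,t=axis(P)
    if (h-c0)@ax<0: ax=-ax;s=-s;t=-t
    o=c0+ax*((s.min()+s.max())/2-xm);print(n,np.ptp(s).round(3),np.ptp(t).round(3),o.round(4),np.degrees(np.arctan2(ax[1],ax[0])).round(1))
```

```text
sd 0.151 0.031 [0.4313 0.1242] -2.4
ra 0.15 0.037 [ 0.4325 -0.137 ] 44.6
wr 0.152 0.033 [0.504  0.3437] -61.6
```

Call:
move_arm(
  rows=[
    [-0.1,0.1,3,0,0,0,0.2],
    [0,0,3,0,0,0,0.2],
    [0,0,3,0,0,0,0.2],
    [0,0,3,0,0,0,0.2],
    [0,0,3,0,0,0,0.2],
    [0,0,3,0,0,0,0.2],
    [0,0,2.5,0,0,0,0.2],
    [0,0,1.6,0,0,0,0.2],
    [0,0,0.5,0,0,0,0.2],
    [0,0,0,0,0,0,0.2],
    [0,0,0,0,0,0,-1],
    [0,0,0,0,0,0,-1],
    [0,0,0,0,0,0,-1],
    [0,0,0,0,0,0,-1],
    [0,0,0,0,0,0,-1],
    [0,0,0,0,0,0,-1],
  ],
)

```text
time: 3.15
tool_pos: [0.4312, 0.127, 0.0261]
tool_rot: [0.002, 0.018, 1.0, 0.0]
contact_force: [-1.4, 1.4, 6.5]
gripper_width: 0.35
grasp_force: 59.6
```

```bash
python3 plan.py .43,.1245,.024,88 .43,.1245,.15,88 .6402,.0748,.15,89 .6402,.0748,.036,89
```

```text
t 3.1 p [0.4312 0.127  0.0261] psi 88.0 tilt [ 0.003  0.001 -1.   ] j6 -1.42 w 0.35 F [-1.4  1.4  6.5]
.43,.1245,.024,88 az -0.0 n 1 shift [ 0.12 -0.26  0.21] n3.3 1
.43,.1245,.15,88 az -0.0 n 0 shift [  0.    0.  -12.6] n3.3 4
.6402,.0748,.15,89 az -1.0 n 1 shift [-21.1  -4.6  -0. ] n3.3 7
.6402,.0748,.036,89 az -0.0 n 0 shift [ 0.   0.  11.4] n3.3 4
```

Call:
move_arm(
  rows=[
    [0,0,-2,0,0,0,-1],
    [0,0,-3,0,0,0,-1],
    [0,0,-3,0,0,0,-1],
    [0,0,-3,0,0,-1,-1],
    [-3,-0.7,-1,0,0,0,-1],
    [-3,-0.7,0,0,0,0,-1],
    [-3,-0.7,0,0,0,0,-1],
    [-3,-0.7,0,0,0,0,-1],
    [-3,-0.7,0,0,0,0,-1],
    [-3,-0.7,0,0,0,0,-1],
    [-3,-0.65,0,0,0,0,-1],
    [0,0,0,0,0,0,-1],
    [0,0,0,0,0,0,-1],
    [0,0,0,0,0,0,-1],
    [0,0,0,0,0,0,-1],
    [0,0,0,0,0,0,-1],
  ],
)

```text
time: 4.48
tool_pos: [0.6379, 0.0748, 0.1444]
tool_rot: [-0.0, 0.009, 1.0, 0.0]
contact_force: [-0.3, 0.8, -0.2]
gripper_width: 0.346
grasp_force: 59.6
```

```bash
python3 plan.py .6402,.0748,.15,89 .6402,.0748,.036,89
python3 - <<'E'
from plant import manip
from h import *
f=manip.grab_frame('wrist');cv2.imwrite('pics/w2.png',f['img']);pickle.dump(f,open('w2.pkl','wb'))
E
```

```text
t 4.5 p [0.6379 0.0748 0.1444] psi 89.0 tilt [-0.  0. -1.] j6 -1.55 w 0.35 F [-0.3  0.8 -0.2]
.6402,.0748,.15,89 az 0.0 n 1 shift [-0.23 -0.   -0.56] n3.3 1
.6402,.0748,.036,89 az -0.0 n 0 shift [ 0.   0.  11.4] n3.3 4
```

View pics/w2.png

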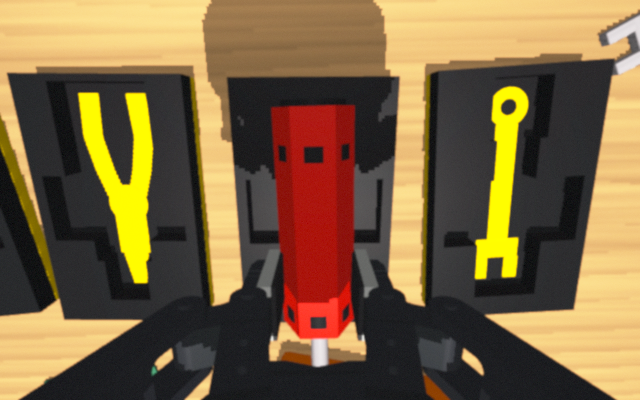

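```bash
cat > inl.py <<'E'
from h import *
import sys
def inl(fn,J):
    f=pickle.load(open(fn,'rb'));hsv=cv2.cvtColor(f['img'],cv2.COLOR_BGR2HSV);H,S,V=[hsv[...,i].astype(int) for i in range(3)]
    m=(H>22)&(H<35)&(S>150)&(V>180)
    for n,(a,b,c,d),xm in J:
        M=np.zeros(m.shape,np.uint8);M[c:d,a:b]=m[c:d,a:b];v,u=np.nonzero(M)
        P=cast(f,np.c_[u,v],.010)[:,:2];c0,ax,s,t=axis(P)
        if ax[0]<0: ax=-ax;s=-s
        print(n,np.ptp(s).round(3),np.ptp(t).round(3),(c0+ax*((s.min()+s.max())/2-xm)).round(4),np.degrees(np.arctan2(ax[1],ax[0])).round(1))
E
python3 - <<'E'
from inl import *
inl('w2.pkl',[('pl',(65,165,80,300),-.007),('wr',(465,540,75,285),-.013)])
f=pickle.load(open('w2.pkl','rb'));print(cast(f,[(313,105)],.146),cast(f,[(278,107),(350,107)],.1324))
E
```

```text
pl 0.153 0.051 [ 0.636  -0.0766] -1.2
wr 0.154 0.035 [0.6428 0.2209] 2.9
[[0.56575602 0.07423169 0.146     ]] [[0.5660243  0.06046338 0.1324    ]
 [0.56651146 0.08842477 0.1324    ]]
```

Call:
move_arm(
  rows=[
    [-0.2,0,2,0,0,0,-1],
    [0,0,3,0,0,0,-1],
    [0,0,3,0,0,0,-1],
    [0,0,1.7,0,0,0,-1],
    [0,0,0.5,0,0,0,-1],
    [0,0,0.5,0,0,0,-1],
    [0,0,0,0,0,0,-1],
    [0,0,0,0,0,0,-1],
    [0,0,0,0,0,0,0.1],
    [0,0,0,0,0,0,0.1],
    [0,0,0,0,0,0,0.1],
    [0,0,0,0,0,0,0.1],
    [0,0,-2,0,0,0,0.1],
    [0,0,-3,0,0,0,0.1],
    [0,0,-3,0,0,0,0.1],
    [0,0,-3,0,0,0,0.1],
    [0,0,-3,0,0,0,0.1],
    [0,0,0,0,0,0,0.1],
    [0,0,0,0,0,0,0.1],
  ],
)

```text
time: 6.12
tool_pos: [0.6426, 0.0744, 0.1809]
tool_rot: [0.003, 0.009, 1.0, 0.0]
contact_force: [-0.4, -0.1, -1.3]
gripper_width: 0.553
grasp_force: 0.0
```

```bash
python3 - <<'E'
from plant import manip
from h import *
f=manip.grab_frame('wrist');cv2.imwrite('pics/w3.png',f['img']);pickle.dump(f,open('w3.pkl','wb'))
E
python3 plan.py .432,-.136,.18,135.6 .432,-.136,.024,135.6 .432,-.136,.15,135.6 .6444,-.2167,.15,95.4 .6444,-.2167,.036,95.4
```

```text
t 6.2 p [0.6412 0.0744 0.1782] psi 89.0 tilt [ 0.002 -0.    -1.   ] j6 -1.55 w 0.55 F [-0.4 -0.   0. ]
.432,-.136,.18,135.6 az -46.6 n 7 shift [29.67  0.22 -0.18] n3.3 9
.432,-.136,.024,135.6 az 0.0 n 1 shift [ 0.   0.  15.6] n3.3 5
.432,-.136,.15,135.6 az -0.0 n 0 shift [  0.    0.  -12.6] n3.3 4
.6444,-.2167,.15,95.4 az 40.2 n 6 shift [-20.39 -10.03  -0.  ] n3.3 7
.6444,-.2167,.036,95.4 az -0.0 n 0 shift [ 0.   0.  11.4] n3.3 4
```

View pics/w3.png

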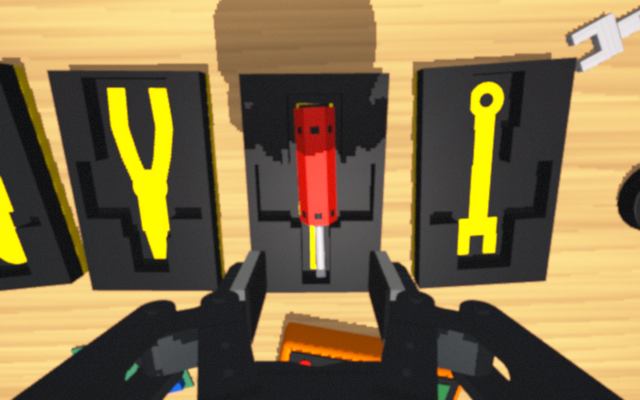

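The screwdriver sits in its cut-out, handle at (317,165) and shank at (320,250). Next, the ratchet.

Call:
move_arm(
  rows=[
    [0,0,0,0,0,-6.6,0.1],
    [0,0,0,0,0,-6.6,0.1],
    [0,0,0,0,0,-6.6,0.1],
    [0,0,0,0,0,-6.7,0.1],
    [0,0,0,0,0,-6.7,0.1],
    [0,0,0,0,0,-6.7,0.1],
    [0,0,0,0,0,-6.7,0.1],
    [2.97,0,0,0,0,0,0.1],
    [2.97,0,0,0,0,0,0.1],
    [2.97,0,0,0,0,0,0.1],
    [2.97,0,0,0,0,0,0.1],
    [2.97,0,0,0,0,0,0.1],
    [2.97,0,0,0,0,0,0.1],
    [2.97,0,0,0,0,0,0.1],
    [2.97,0,0,0,0,0,0.1],
    [2.97,0,0,0,0,0,0.1],
    [2.97,0.2,0,0,0,0,0.1],
    [0,0,0,0,0,0,0.1],
    [0,0,0,0,0,0,0.1],
    [0,0,0,0,0,0,0.1],
  ],
)

```text
time: 7.83
tool_pos: [0.4311, -0.1359, 0.176]
tool_rot: [-0.001, -0.387, 0.922, 0.001]
contact_force: [-0.5, -0.2, -0.1]
gripper_width: 0.548
grasp_force: 0.0
```

```bash
python3 - <<'E'
from plant import manip
from h import *
f=manip.grab_frame('wrist');pickle.dump(f,open('w4.pkl','wb'));cv2.imwrite('pics/w4.png',f['img'])
hsv=cv2.cvtColor(f['img'],cv2.COLOR_BGR2HSV);H,S,V=[hsv[...,i].astype(int) for i in range(3)]
m=((H>100)&(H<125)&(S>150)).astype(np.uint8);k,lab,st,ce=cv2.connectedComponentsWithStats(m)
for i in range(1,k):
    if st[i,4]>400:
        v,u=np.nonzero(lab==i);c,a,s,t=axis(cast(f,np.c_[u,v],.018)[:,:2]);print(ce[i].round(),np.ptp(s).round(3),np.ptp(t).round(3),c.round(4),np.degrees(np.arctan2(a[1],a[0])).round(1))
E
python3 plan.py .432,-.136,.024,135.6
```

```text
[249.  21.] 0.037 0.025 [ 0.3724 -0.2688] -21.7
[312.  98.] 0.022 0.012 [ 0.3777 -0.1956] -43.4
[313. 119.] 0.022 0.013 [ 0.3885 -0.1843] -41.7
[313. 137.] 0.022 0.014 [ 0.3989 -0.1734] 137.0
[315. 187.] 0.036 0.022 [ 0.4269 -0.1429] 46.2
t 7.9 p [ 0.4316 -0.1357  0.1763] psi 135.6 tilt [-0.001  0.001 -1.   ] j6 -2.84 w 0.55 F [-0.2  0.6  0.3]
.432,-.136,.024,135.6 az 0.0 n 1 shift [-1.000e-02 -5.000e-02  1.523e+01] n3.3 5
```

View pics/w4.png

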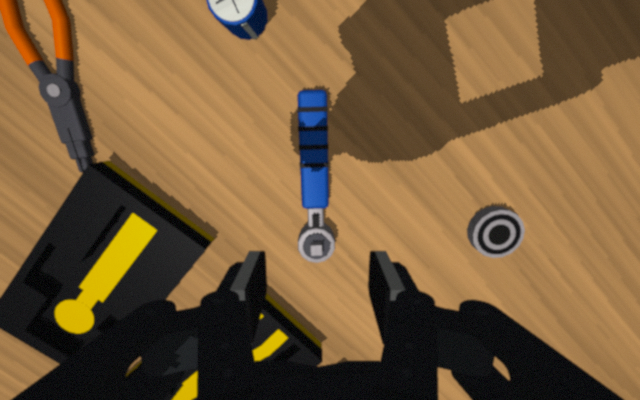

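Wrist view: ratchet at (313,165), capacitor at (240,15) clear of the fingers, pliers at (55,90). Grasp.

Call:
move_arm(
  rows=[
    [0,0,2,0,0,0,0.1],
    [0,0,3,0,0,0,0.1],
    [0,0,3,0,0,0,0.1],
    [0,0,3,0,0,0,0.1],
    [0,0,2.5,0,0,0,0.1],
    [0,0,1.6,0,0,0,0.1],
    [0,0,0,0,0,0,0.1],
    [0,0,0,0,0,0,-1],
    [0,0,0,0,0,0,-1],
    [0,0,0,0,0,0,-1],
    [0,0,0,0,0,0,-1],
    [0,0,0,0,0,0,-1],
    [0,0,0,0,0,0,-1],
  ],
)

```text
time: 8.97
tool_pos: [0.4326, -0.1367, 0.0275]
tool_rot: [0.001, -0.387, 0.922, -0.001]
contact_force: [-0.1, 1.8, 2.1]
gripper_width: 0.259
grasp_force: 61.6
```

```bash
python3 plan.py .432,-.136,.15,135.6 .6444,-.2167,.15,95.4
python3 - <<'E'
from inl import *
inl('w4.pkl',[('ra',(50,165,205,340),-.0125)])
f=pickle.load(open('w4.pkl','rb'))
hsv=cv2.cvtColor(f['img'],cv2.COLOR_BGR2HSV);H,S,V=[hsv[...,i].astype(int) for i in range(3)]
print('pl joint,nose tip',cast(f,[(54,91),(86,169)],.012).round(4))
E
```

```text
t 9.0 p [ 0.4326 -0.1367  0.0275] psi 135.6 tilt [ 0.002 -0.001 -1.   ] j6 -2.84 w 0.26 F [-0.1  1.8  2.1]
.432,-.136,.15,135.6 az -0.0 n 1 shift [-1.000e-02  9.000e-02 -1.225e+01] n3.3 4
.6444,-.2167,.15,95.4 az 40.2 n 6 shift [-20.39 -10.03  -0.  ] n3.3 7
ra 0.148 0.037 [ 0.6472 -0.2191] 5.3
pl joint,nose tip [[ 0.523  -0.3466  0.012 ]
 [ 0.5577 -0.2914  0.012 ]]
```

Call:
move_arm(
  rows=[
    [0,0,-2,0,0,0,-1],
    [0,0,-3,0,0,0,-1],
    [0,0,-3,0,0,0,-1],
    [0,0,-3,0,0,0,-1],
    [0,0,-1.2,0,0,6.7,-1],
    [0,0,0,0,0,6.7,-1],
    [0,0,0,0,0,6.7,-1],
    [0,0,0,0,0,6.7,-1],
    [0,0,0,0,0,6.7,-1],
    [0,0,0,0,0,6.7,-1],
    [-2.92,-1.44,0,0,0,0,-1],
    [-2.92,-1.44,0,0,0,0,-1],
    [-2.92,-1.44,0,0,0,0,-1],
    [-2.92,-1.44,0,0,0,0,-1],
    [-2.92,-1.44,0,0,0,0,-1],
    [-2.92,-1.44,0,0,0,0,-1],
    [-2.92,-1.42,0,0,0,0,-1],
    [0,0,0,0,0,0,-1],
    [0,0,0,0,0,0,-1],
    [0,0,0,0,0,0,-1],
  ],
)

```text
time: 10.63
tool_pos: [0.6438, -0.2171, 0.1475]
tool_rot: [-0.001, -0.047, 0.999, 0.0]
contact_force: [-0.5, -0.3, -2.2]
gripper_width: 0.259
grasp_force: 61.0
```

```bash
python3 plan.py .6455,-.2178,.039,95.35
python3 - <<'E'
from plant import manip
from h import *
f=manip.grab_frame('wrist');pickle.dump(f,open('w5.pkl','wb'));cv2.imwrite('pics/w5.png',f['img'])
E
```

```text
t 10.6 p [ 0.6438 -0.2171  0.1475] psi 95.4 tilt [-0.002  0.001 -1.   ] j6 -2.1 w 0.26 F [-0.5 -0.3 -2.2]
.6455,-.2178,.039,95.35 az 0.0 n 1 shift [-0.16 -0.09 10.85] n3.3 4
```

View pics/w5.png

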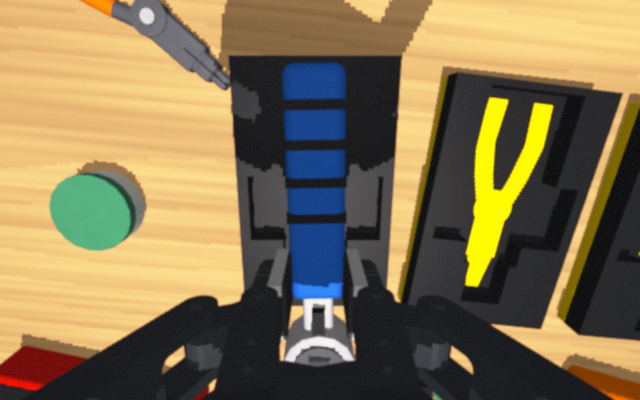

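Run:
```python
from inl import *
inl('w5.pkl',[('pl',(455,560,90,295),-.007)])
f=pickle.load(open('w5.pkl','rb'));a=cast(f,[(315,64)],.138)[0];d=np.array([.6438,-.2171,.138])-a;print(a,np.hypot(*d[:2]))
b=cast(f,[(248,57),(401,56)],.028);print(b, (b[0]+b[1])/2)
print('nose',cast(f,[(226,86),(148,16)],[.008,.012]))
```

```text
pl 0.154 0.052 [ 0.6363 -0.0754] -1.4
[ 0.55746258 -0.2263662   0.138     ] 0.08683324935028323
[[ 0.54344047 -0.27332184  0.028     ]
 [ 0.53323679 -0.17138572  0.028     ]] [ 0.53833863 -0.22235378  0.028     ]
nose [[ 0.56226641 -0.29284832  0.008     ]
 [ 0.52168205 -0.34646505  0.012     ]]
```

The ratchet is held right (rear end 87 mm behind the TCP) above its inlay at (315,150). Lowering it.

Call:
move_arm(
  rows=[
    [-0.1,-0.1,2,0,0,0,-1],
    [0,0,3,0,0,0,-1],
    [0,0,3,0,0,0,-1],
    [0,0,1.8,0,0,0,-1],
    [0,0,0.5,0,0,0,-1],
    [0,0,0.5,0,0,0,-1],
    [0,0,0,0,0,0,-1],
    [0,0,0,0,0,0,-1],
    [0,0,0,0,0,0,0.1],
    [0,0,0,0,0,0,0.1],
    [0,0,0,0,0,0,0.1],
    [0,0,0,0,0,0,0.1],
    [0,0,-2,0,0,0,0.1],
    [0,0,-3,0,0,0,0.1],
    [0,0,-3,0,0,0,0.1],
    [0,0,-3,0,0,0,0.1],
    [0,0,-3,0,0,0,0.1],
    [0,0,0,0,0,0,0.1],
    [0,0,0,0,0,0,0.1],
  ],
)

```text
time: 12.27
tool_pos: [0.6473, -0.219, 0.1843]
tool_rot: [0.003, -0.047, 0.999, -0.002]
contact_force: [0.2, 0.1, 0.2]
gripper_width: 0.551
grasp_force: 0.0
```

```bash
python3 - <<'E'
from plant import manip
from h import *
f=manip.grab_frame('wrist');pickle.dump(f,open('w6.pkl','wb'));cv2.imwrite('pics/w6.png',f['img'])
E
python3 plan.py .522,-.346,.18,143.3
```

```text
t 12.3 p [ 0.6461 -0.2184  0.1816] psi 95.4 tilt [ 0.002 -0.001 -1.   ] j6 -2.1 w 0.55 F [-0.2 -0.5 -1. ]
.522,-.346,.18,143.3 az -47.9 n 7 shift [17.64  2.33  0.16] n3.3 6
```

View pics/w6.png

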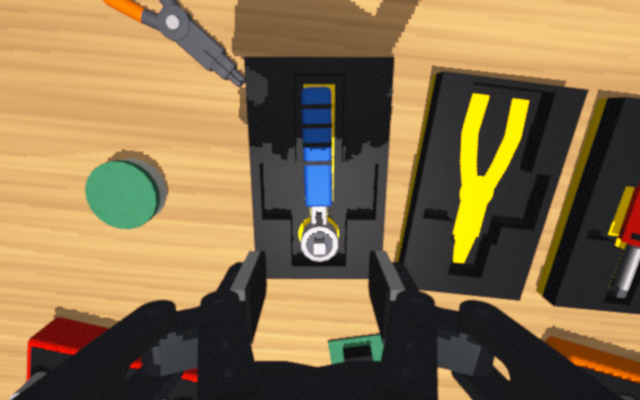

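Ratchet seated, grip at (317,145), head at (320,240). Last joint would near its limit going on to the pliers, so I turn the other way round.

Call:
move_arm(
  rows=[
    [0,0,0,0,0,6.95,0.1],
    [0,0,0,0,0,6.95,0.1],
    [0,0,0,0,0,6.95,0.1],
    [0,0,0,0,0,6.95,0.1],
    [0,0,0,0,0,6.95,0.1],
    [0,0,0,0,0,6.95,0.1],
    [0,0,0,0,0,6.95,0.1],
    [0,0,0,0,0,6.95,0.1],
    [0,0,0,0,0,6.95,0.1],
    [0,0,0,0,0,6.95,0.1],
    [0,0,0,0,0,6.95,0.1],
    [0,0,0,0,0,6.95,0.1],
    [0,0,0,0,0,6.95,0.1],
    [0,0,0,0,0,6.95,0.1],
    [0,0,0,0,0,6.95,0.1],
    [0,0,0,0,0,6.95,0.1],
    [0,0,0,0,0,6.95,0.1],
    [0,0,0,0,0,6.95,0.1],
    [0,0,0,0,0,6.95,0.1],
  ],
)

```text
time: 13.9
tool_pos: [0.6445, -0.2177, 0.1775]
tool_rot: [-0.002, 0.895, 0.446, -0.001]
contact_force: [0.5, 0.0, -0.5]
gripper_width: 0.551
grasp_force: 0.0
```

Call:
move_arm(
  rows=[
    [-2.94,-0.39,0,0,0,0,0.1],
    [-2.94,-0.39,0,0,0,0,0.1],
    [-2.94,-0.39,0,0,0,0,0.1],
    [-2.94,-0.39,0,0,0,0,0.1],
    [-2.94,-0.39,0,0,0,0,0.1],
    [-2.94,-0.38,0,0,0,0,0.1],
    [0,0,0,0,0,0,0.1],
    [0,0,0,0,0,0,0.1],
    [0,0,0,0,0,0,0.1],
  ],
)

```text
time: 14.65
tool_pos: [0.5212, -0.3451, 0.1787]
tool_rot: [-0.001, 0.894, 0.449, -0.0]
contact_force: [0.3, 0.1, 0.8]
gripper_width: 0.549
grasp_force: 0.0
```

```bash
python3 - <<'E'
from plant import manip
from h import *
f=manip.grab_frame('wrist');pickle.dump(f,open('w7.pkl','wb'));cv2.imwrite('pics/w7.png',f['img'])
E
python3 plan.py .522,-.346,.024,143.3
```

```text
t 14.7 p [ 0.5217 -0.3449  0.1791] psi -36.6 tilt [-0.001  0.002 -1.   ] j6 -0.06 w 0.55 F [0.1 0.  0.1]
.522,-.346,.024,143.3 az 0.1 n 1 shift [-0.07  0.09 15.51] n3.3 5
```

View pics/w7.png

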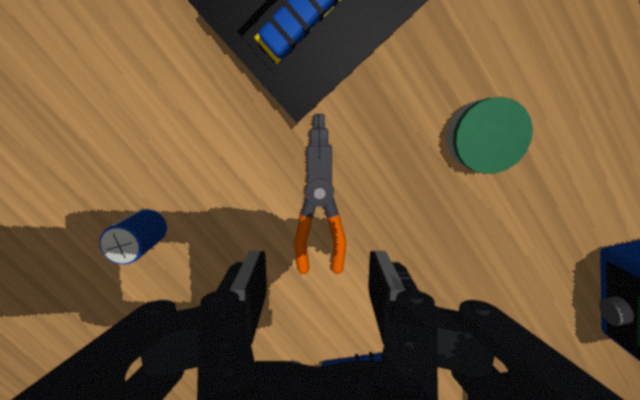

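```bash
python3 - <<'E'
from h import *
f=pickle.load(open('w7.pkl','rb'));p=cast(f,[(319,193),(319,115),(319,271)],[.013,.01,.008]);print(p.round(4),np.linalg.norm(p[1:]-p[0],axis=1))
E
python3 plan.py .522,-.346,.024,143.3
```

```text
[[ 0.5217 -0.3465  0.013 ]
 [ 0.5615 -0.2929  0.01  ]
 [ 0.4747 -0.4097  0.008 ]] [0.06684212 0.0789251 ]
t 14.7 p [ 0.5217 -0.3449  0.1791] psi -36.6 tilt [-0.001  0.002 -1.   ] j6 -0.06 w 0.55 F [0.1 0.  0.1]
.522,-.346,.024,143.3 az 0.1 n 1 shift [-0.07  0.09 15.51] n3.3 5
```

Pliers measured: joint at (319,193), nose at (319,115); lengths 67 and 79 mm agree with the description. Grasp.

Call:
move_arm(
  rows=[
    [-0.1,0.1,2,0,0,0,0.1],
    [0,0,3,0,0,0,0.1],
    [0,0,3,0,0,0,0.1],
    [0,0,3,0,0,0,0.1],
    [0,0,2.8,0,0,0,0.1],
    [0,0,1.8,0,0,0,0.1],
    [0,0,0,0,0,0,0.1],
    [0,0,0,0,0,0,-1],
    [0,0,0,0,0,0,-1],
    [0,0,0,0,0,0,-1],
    [0,0,0,0,0,0,-1],
    [0,0,0,0,0,0,-1],
    [0,0,0,0,0,0,-1],
  ],
)

```text
time: 15.78
tool_pos: [0.5225, -0.3477, 0.0256]
tool_rot: [0.001, 0.894, 0.449, 0.001]
contact_force: [0.4, 0.2, 2.3]
gripper_width: 0.272
grasp_force: 56.3
```

```bash
python3 plan.py .522,-.346,.15,143.3 .6364,-.0757,.15,88.8
```

```text
t 15.8 p [ 0.5225 -0.3477  0.0256] psi -36.7 tilt [ 0.002 -0.001 -1.   ] j6 -0.07 w 0.27 F [0.4 0.2 2.3]
.522,-.346,.15,143.3 az 0.0 n 1 shift [  0.11  -0.14 -12.44] n3.3 4
.6364,-.0757,.15,88.8 az 54.5 n 8 shift [ 10.87 -27.26  -0.  ] n3.3 9
```

Call:
move_arm(
  rows=[
    [0,0,-2,0,0,0,-1],
    [0,0,-3,0,0,0,-1],
    [0,0,-3,0,0,0,-1],
    [0,0,-3,0,0,0,-1],
    [0,0,-1.4,0,0,6.8,-1],
    [0,0,0,0,0,6.8,-1],
    [0,0,0,0,0,6.8,-1],
    [0,0,0,0,0,6.8,-1],
    [0,0,0,0,0,6.8,-1],
    [0,0,0,0,0,6.8,-1],
    [0,0,0,0,0,6.8,-1],
    [0,0,0,0,0,6.9,-1],
  ],
)

```text
time: 16.78
tool_pos: [0.5217, -0.3472, 0.1485]
tool_rot: [0.0, 1.0, -0.013, 0.0]
contact_force: [-0.1, 0.5, -0.7]
gripper_width: 0.268
grasp_force: 56.1
```

Call:
move_arm(
  rows=[
    [1.08,-2.74,0,0,0,0,-1],
    [1.08,-2.74,0,0,0,0,-1],
    [1.08,-2.74,0,0,0,0,-1],
    [1.08,-2.74,0,0,0,0,-1],
    [1.08,-2.74,0,0,0,0,-1],
    [1.08,-2.74,0,0,0,0,-1],
    [1.08,-2.74,0,0,0,0,-1],
    [1.08,-2.74,0,0,0,0,-1],
    [1.08,-2.74,0,0,0,0,-1],
    [1.08,-2.74,0,0,0,0,-1],
    [0,0,0,0,0,0,-1],
    [0,0,0,0,0,0,-1],
    [0,0,0,0,0,0,-1],
  ],
)

```text
time: 17.87
tool_pos: [0.6351, -0.0757, 0.1483]
tool_rot: [0.0, 1.0, -0.01, -0.0]
contact_force: [-0.7, -0.1, -0.6]
gripper_width: 0.262
grasp_force: 56.3
```

```bash
python3 - <<'E'
from plant import manip
from h import *
f=manip.grab_frame('wrist');pickle.dump(f,open('w8.pkl','wb'));cv2.imwrite('pics/w8.png',f['img'])
E
python3 plan.py .6364,-.0757,.037,88.8
```

```text
t 17.9 p [ 0.635  -0.0762  0.1483] psi -91.2 tilt [-0. -0. -1.] j6 1.36 w 0.27 F [-0.2 -0.1 -1.3]
.6364,-.0757,.037,88.8 az -0.0 n 1 shift [ 0.14 -0.06 11.13] n3.3 4
```

View pics/w8.png

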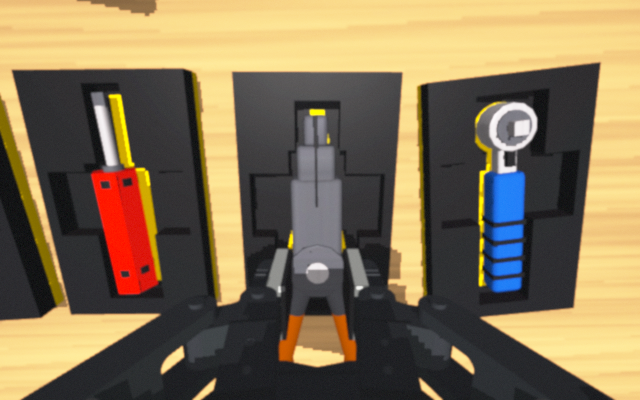

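The pliers are held straight, nose at (316,113), over the right inlay; screwdriver (125,195) and ratchet (505,190) are seated. Lowering.

Call:
move_arm(
  rows=[
    [0.1,-0.1,2,0,0,0,-1],
    [0,0,3,0,0,0,-1],
    [0,0,3,0,0,0,-1],
    [0,0,2,0,0,0,-1],
    [0,0,0.6,0,0,0,-1],
    [0,0,0.5,0,0,0,-1],
    [0,0,0,0,0,0,-1],
    [0,0,0,0,0,0,-1],
    [0,0,0,0,0,0,0.1],
    [0,0,0,0,0,0,0.1],
    [0,0,0,0,0,0,0.1],
    [0,0,0,0,0,0,0.1],
    [0,0,-2,0,0,0,0.1],
    [0,0,-3,0,0,0,0.1],
    [0,0,-3,0,0,0,0.1],
    [0,0,-3,0,0,0,0.1],
    [0,0,-3,0,0,0,0.1],
    [0,0,0,0,0,0,0.1],
    [0,0,0,0,0,0,0.1],
  ],
)

```text
time: 19.5
tool_pos: [0.6381, -0.0748, 0.181]
tool_rot: [0.001, 1.0, -0.01, 0.003]
contact_force: [-0.4, 0.5, -1.0]
gripper_width: 0.552
grasp_force: 0.0
```

```bash
python3 - <<'E'
from plant import manip
from h import *
f=manip.grab_frame('wrist');pickle.dump(f,open('w9.pkl','wb'));cv2.imwrite('pics/w9.png',f['img'])
E
python3 plan.py .5035,.344,.18,28.4 .5035,.344,.022,28.4 .5035,.344,.15,28.4 .6425,.2217,.15,92.85
```

```text
t 19.6 p [ 0.6367 -0.0744  0.1782] psi -91.2 tilt [ 0.002 -0.    -1.   ] j6 1.36 w 0.55 F [-0.4  0.9 -0.3]
.5035,.344,.18,28.4 az 60.4 n 9 shift [-43.14  -8.18  -0.18] n3.3 14
.5035,.344,.022,28.4 az -0.0 n 0 shift [ 0.   0.  15.8] n3.3 5
.5035,.344,.15,28.4 az -0.0 n 0 shift [  0.    0.  -12.8] n3.3 4
.6425,.2217,.15,92.85 az -64.4 n 10 shift [13.27 12.91 -0.  ] n3.3 6
```

View pics/w9.png

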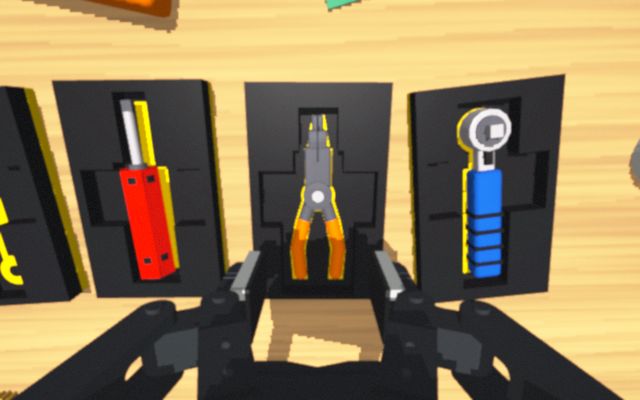

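Pliers seated at (318,195). For the wrench, turn the other way (-119.6°) to keep the last joint away from its limit.

Call:
move_arm(
  rows=[
    [0,0,0,0,0,-7.04,0],
    [0,0,0,0,0,-7.04,0],
    [0,0,0,0,0,-7.04,0],
    [0,0,0,0,0,-7.04,0],
    [0,0,0,0,0,-7.04,0],
    [0,0,0,0,0,-7.04,0],
    [0,0,0,0,0,-7.04,0],
    [0,0,0,0,0,-7.04,0],
    [0,0,0,0,0,-7.04,0],
    [0,0,0,0,0,-7.04,0],
    [0,0,0,0,0,-7.04,0],
    [0,0,0,0,0,-7.04,0],
    [0,0,0,0,0,-7.04,0],
    [0,0,0,0,0,-7.04,0],
    [0,0,0,0,0,-7.04,0],
    [0,0,0,0,0,-7.04,0],
    [0,0,0,0,0,-7,0],
    [0,0,0,0,0,0,0],
  ],
)

```text
time: 21.05
tool_pos: [0.6351, -0.0742, 0.1746]
tool_rot: [-0.002, 0.511, 0.86, -0.001]
contact_force: [0.3, -0.8, -0.4]
gripper_width: 0.501
grasp_force: 0.0
```

Call:
move_arm(
  rows=[
    [3.08,0.58,0,0,0,0,0],
    [3.08,0.58,0,0,0,0,0],
    [3.08,0.58,0,0,0,0,0],
    [3.08,0.58,0,0,0,0,0],
    [3.08,0.58,0,0,0,0,0],
    [3.08,0.58,0,0,0,0,0],
    [3.08,0.58,0,0,0,0,0],
    [3.08,0.58,0,0,0,0,0],
    [3.08,0.58,0,0,0,0,0],
    [3.08,0.58,0,0,0,0,0],
    [3.08,0.58,0,0,0,0,0],
    [3.08,0.58,0,0,0,0,0],
    [3.08,0.58,0,0,0,0,0],
    [3.08,0.62,0,0,0,0,0],
    [0,0,0,0,0,0,0],
    [0,0,0,0,0,0,0],
    [0,0,0,0,0,0,0],
  ],
)

```text
time: 22.47
tool_pos: [0.502, 0.3429, 0.176]
tool_rot: [-0.0, 0.512, 0.859, -0.001]
contact_force: [0.9, -0.9, 0.5]
gripper_width: 0.5
grasp_force: 0.0
```

```bash
python3 - <<'E'
from plant import manip
from h import *
f=manip.grab_frame('wrist');pickle.dump(f,open('w10.pkl','wb'));cv2.imwrite('pics/w10.png',f['img'])
E
python3 plan.py .5035,.344,.022,28.4
```

```text
t 22.5 p [0.5024 0.3425 0.1763] psi 28.4 tilt [-0.001 -0.001 -1.   ] j6 -0.02 w 0.5 F [ 0.3 -0.5 -0.2]
.5035,.344,.022,28.4 az -0.0 n 1 shift [ 0.07  0.17 15.43] n3.3 5
```

View pics/w10.png

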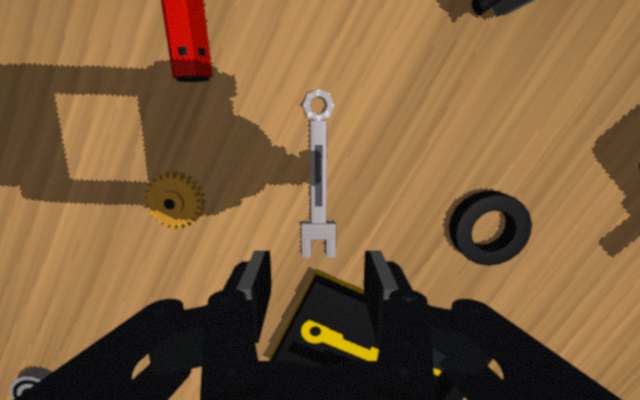

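Run:
```python
from h import *
f=pickle.load(open('w10.pkl','rb'));p=cast(f,[(318,104),(318.5,258)],.008);a=(p[1]-p[0])/np.linalg.norm(p[1]-p[0]);print(np.linalg.norm(p[1]-p[0]),'want .138',p[0]+.076*a,np.degrees(np.arctan2(a[1],a[0])))
```

```text
0.13942923251353306 want .138 [0.50251172 0.34214151 0.008     ] -61.37977990886022
```

Call:
move_arm(
  rows=[
    [0.1,0.1,2,0,0,0,0],
    [0,0,3,0,0,0,0],
    [0,0,3,0,0,0,0],
    [0,0,3,0,0,0,0],
    [0,0,2,0,0,0,0],
    [0,0,1,0,0,0,0],
    [0,0,0,0,0,0,0],
    [0,0,0,0,0,0,0],
  ],
)

```text
time: 23.18
tool_pos: [0.5034, 0.3442, 0.0375]
tool_rot: [-0.0, 0.512, 0.859, -0.0]
contact_force: [0.5, -0.1, 0.4]
gripper_width: 0.5
grasp_force: 0.0
```

```bash
python3 plan.py .5035,.344,.022,28.4
```

```text
t 23.2 p [0.5034 0.3442 0.0375] psi 28.4 tilt [-0. -0. -1.] j6 -0.02 w 0.5 F [ 0.5 -0.1  0.4]
.5035,.344,.022,28.4 az -0.0 n 1 shift [-0.02 -0.    1.55] n3.3 1
```

Call:
move_arm(
  rows=[
    [0,0,1,0,0,0,0],
    [0,0,0.5,0,0,0,0],
    [0,0,0,0,0,0,0],
    [0,0,0,0,0,0,-1],
    [0,0,0,0,0,0,-1],
    [0,0,0,0,0,0,-1],
    [0,0,0,0,0,0,-1],
    [0,0,0,0,0,0,-1],
    [0,0,0,0,0,0,-1],
  ],
)

```text
time: 23.93
tool_pos: [0.5033, 0.3452, 0.0231]
tool_rot: [0.0, 0.511, 0.859, 0.001]
contact_force: [-1.2, -0.4, 2.9]
gripper_width: 0.13
grasp_force: 59.1
```

```bash
python3 plan.py .5035,.344,.15,28.4 .6425,.2217,.15,92.85
```

```text
t 23.9 p [0.5033 0.3452 0.0231] psi 28.5 tilt [ 0.001  0.001 -1.   ] j6 -0.02 w 0.13 F [-1.2 -0.4  2.9]
.5035,.344,.15,28.4 az 0.1 n 1 shift [ -0.11  -0.04 -12.69] n3.3 4
.6425,.2217,.15,92.85 az -64.4 n 10 shift [-13.27 -12.91  -0.  ] n3.3 6
```

Call:
move_arm(
  rows=[
    [0,0,-2,0,0,0,-1],
    [0,0,-3,0,0,0,-1],
    [0,0,-3,0,0,0,-1],
    [0,0,-3,0,0,0,-1],
    [0,0,-1.6,0,0,-6.44,-1],
    [0,0,0,0,0,-6.44,-1],
    [0,0,0,0,0,-6.44,-1],
    [0,0,0,0,0,-6.44,-1],
    [0,0,0,0,0,-6.44,-1],
    [0,0,0,0,0,-6.44,-1],
    [0,0,0,0,0,-6.44,-1],
    [0,0,0,0,0,-6.44,-1],
    [0,0,0,0,0,-6.44,-1],
    [0,0,0,0,0,-6.44,-1],
  ],
)

```text
time: 25.1
tool_pos: [0.5024, 0.3446, 0.1474]
tool_rot: [-0.001, -0.028, 1.0, -0.0]
contact_force: [0.0, 0.4, -1.0]
gripper_width: 0.13
grasp_force: 58.7
```

Call:
move_arm(
  rows=[
    [-2.2,-2.17,0,0,0,0,-1],
    [-2.2,-2.17,0,0,0,0,-1],
    [-2.2,-2.17,0,0,0,0,-1],
    [-2.2,-2.17,0,0,0,0,-1],
    [-2.2,-2.17,0,0,0,0,-1],
    [-2.2,-2.17,0,0,0,0,-1],
    [0,0,0,0,0,0,-1],
    [0,0,0,0,0,0,-1],
    [0,0,0,0,0,0,-1],
    [0,0,0,0,0,0,-1],
  ],
)

```text
time: 25.93
tool_pos: [0.6403, 0.2221, 0.1476]
tool_rot: [-0.001, -0.026, 1.0, 0.0]
contact_force: [-0.2, 0.2, -2.0]
gripper_width: 0.129
grasp_force: 58.8
```

```bash
python3 - <<'E'
from plant import manip
from h import *
f=manip.grab_frame('wrist');pickle.dump(f,open('w11.pkl','wb'));cv2.imwrite('pics/w11.png',f['img'])
E
python3 plan.py .642,.2217,.0345,92.85
```

```text
t 26.0 p [0.6403 0.2223 0.1478] psi 92.9 tilt [-0.001 -0.    -1.   ] j6 -1.4 w 0.13 F [ 0.1  0.5 -1.7]
.642,.2217,.0345,92.85 az 0.1 n 1 shift [-0.17 -0.06 11.33] n3.3 4
```

View pics/w11.png

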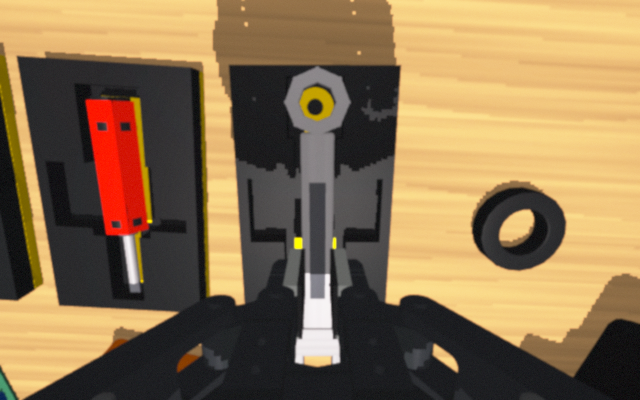

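Wrench held straight over its inlay, ring at (317,103). Lowering.

Call:
move_arm(
  rows=[
    [-0.2,0,2,0,0,0,-1],
    [0,0,3,0,0,0,-1],
    [0,0,3,0,0,0,-1],
    [0,0,2,0,0,0,-1],
    [0,0,0.8,0,0,0,-1],
    [0,0,0.5,0,0,0,-1],
    [0,0,0,0,0,0,-1],
    [0,0,0,0,0,0,-1],
    [0,0,0,0,0,0,0],
    [0,0,0,0,0,0,0],
    [0,0,0,0,0,0,0],
    [0,0,0,0,0,0,0],
    [0,0,-2,0,0,0,0],
    [0,0,-3,0,0,0,0],
    [0,0,-3,0,0,0,0],
    [0,0,-3,0,0,0,0],
    [3,0,-3,0,0,0,0],
    [3,0,-3,0,0,0,0],
    [3,0,0,0,0,0,0],
    [3,0,0,0,0,0,0],
  ],
)

```text
time: 27.65
tool_pos: [0.525, 0.2158, 0.208]
tool_rot: [0.003, -0.025, 1.0, 0.001]
contact_force: [-0.5, 0.1, -0.5]
gripper_width: 0.504
grasp_force: 0.0
```

Call:
move_arm(
  rows=[
    [3,3,0,0,0,0,0],
    [3,3,0,0,0,0,0],
    [3,3,0,0,0,0,0],
    [0,3,0,0,0,0,0],
    [0,3,0,0,0,0,0],
    [0,3,0,0,0,0,0],
    [0,0,0,0,0,0,0],
    [0,0,0,0,0,0,0],
  ],
)

```text
time: 28.32
tool_pos: [0.4269, 0.3903, 0.2045]
tool_rot: [0.0, -0.026, 1.0, -0.0]
contact_force: [0.5, 0.5, -0.0]
gripper_width: 0.497
grasp_force: 0.0
```

Run:
```python
from plant import manip
from h import *
f=manip.grab_frame('top');pickle.dump(f,open('top1.pkl','wb'));g=manip.grab_frame('side')
a=cv2.resize(f['img'][120:205,205:415],None,fx=3.5,fy=3.5,interpolation=cv2.INTER_CUBIC)
b=cv2.resize(g['img'][135:255,310:430],None,fx=2.4,fy=2.4,interpolation=cv2.INTER_CUBIC)
o=np.zeros((a.shape[0]+b.shape[0],a.shape[1],3),np.uint8);o[:a.shape[0]]=a;o[a.shape[0]:,:b.shape[1]]=b
cv2.imwrite('pics/fin.png',o);print(o.shape,manip.state()['time'],manip.state()['tool_pos'])
# screwdriver: handle centroid
hsv=cv2.cvtColor(f['img'],cv2.COLOR_BGR2HSV);H,S,V=[hsv[...,i].astype(int) for i in range(3)]
for n,m,(a0,b0),z,xc in (('sd',((H<6)|(H>174))&(S>150),(266,306),.026,-.0245),('ra',(H>100)&(H<125)&(S>110),(362,404),.028,-.0375)):
    M=np.zeros(m.shape,bool);M[130:193,a0:b0]=m[130:193,a0:b0];v,u=np.nonzero(M);c,ax,s,t=axis(cast(f,np.c_[u,v],z)[:,:2]);ax*=np.sign(ax[0])
    print(n,len(u),np.ptp(s),(c+ax*((s.min()+s.max())/2-xc)).round(4),np.degrees(np.arctan2(ax[1],ax[0])).round(1))
```

```text
(586, 735, 3) 28.4167 [0.42729854 0.38876479 0.20426998]
sd 321 0.09813426232703212 [0.6415 0.0769] 2.4
ra 257 0.16151665903418733 [ 0.6276 -0.2192] 4.7
```

View pics/fin.png

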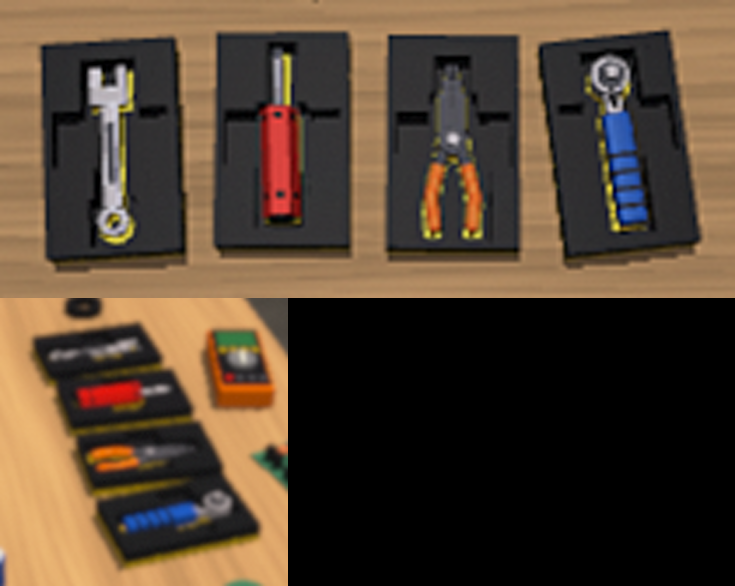

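Run:
```python
from h import *
f=pickle.load(open('top1.pkl','rb'));hsv=cv2.cvtColor(f['img'],cv2.COLOR_BGR2HSV);S,V=hsv[...,1].astype(int),hsv[...,2].astype(int)
m=(S<75)&(V>85);M=np.zeros(m.shape,bool);M[132:192,222:250]=m[132:192,222:250];v,u=np.nonzero(M)
c,ax,s,t=axis(cast(f,np.c_[u,v],.017)[:,:2]);ax*=np.sign(ax[0]);s*=1
s=(cast(f,np.c_[u,v],.017)[:,:2]-c)@ax
print(len(u),np.ptp(s),np.ptp(t),(c+ax*((s.min()+s.max())/2+.013)).round(4),np.degrees(np.arctan2(ax[1],ax[0])),'inlay .6425 .2217 2.85')
```

```text
291 0.14930018895674707 0.03368191403326236 [0.6473 0.2248] 3.6427330471721984 inlay .6425 .2217 2.85
```

All four are seated and within tolerance; the worst is the wrench, about 6 mm off. The arm is clear.

```bash
python3 -c "
from plant import manip
print(manip.job_done())"
```

```text
the job is handed in; nothing more can be done
None
```

All four tools went into their own inlays, the right way round and seated by the camera checks (the wrench is furthest off, about 6 mm), with no contact with the capacitor or gear seen; the job was handed in at about 28 s, and no verdict came back.

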